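# Hang the reference weight on the bench force balance

### The arm

A 6-joint arm with a two-finger parallel gripper is mounted at the origin on a cart in front of the work surface, level with it; the furniture and walls round the work are solid. World frame = base frame: x ahead of the robot, y to its left, z up, the work surface at z = 0. Lengths are in m, angles in degrees, forces in N, time in s.
With the tool pointing down it reaches from about 0.325 to 0.75 m from the base axis. Payload 7.6 kg.
Tool frame: the origin (TCP) lies between the finger pads; the fingertips stand ahead of it and the grasp point (between the pads) is the TCP (ctrl.tcp_to_tips is the z of the fingertips in the tool frame, in m); z points along the fingers, y is the line along which they close (so a half turn about z gives the same grasp; the last joint's range is limited). The gripper opens to 85 mm and grips with 20 to 120 N. Pads are 22 mm wide; open, the fingers measure 114 mm over their backs; the gripper's body (76 mm by 85 mm) begins 54 mm behind the grasp point. The pads swing forward as they close: fully open they stand 13 mm farther back than shut.
Start: joints at [66.675, 2.991, 80.254, -0, 96.75, -4.028], TCP at [0.173, 0.496, 0.25] pointing down, gripper open.
Joint ranges: [-166.34, 166.34], [-52.06, 124.39], [6.96, 135.62], [-60.46, 240.46], [14.63, 156.25], [-167.68, 167.68]. Speed limits (degrees/s): [147.25, 147.25, 172.46, 180, 180, 180].

### API

Orientations are given as [roll, pitch, yaw] about the fixed x, y, z axes, in that order (R = Rz(yaw) Ry(pitch) Rx(roll)).
In Python, from plant import ctrl, capture, get_calibration, outline_of gives the robot as it stands.
- The arm moves only by the tool drive_tool, never from a script. Its arguments are lists of equal length, an entry for each row: "gripper": the opening, from 0 (shut) to 1 (fully open); "dp": the shift along the tool's x, y, z in cm, a list of three; "turn": the turn about the tool's z in degrees. A call has 1 to 20 rows; each row shifts and turns the commanded pose from where the row before left it, along the tool's axes as they then stand; what a row does not reach is not made up. A row lasts 1/12 s, in which the tool goes at most 41.7 mm and 7.16 degrees, less where a joint would pass 70% of its speed; a pose out of reach is approached as far as the arm can. A call with a gripper value outside its range is refused whole. The fingers move at their own pace and stop on an object; "force" is the grip in N (left out, the last holds). Time passes only in rows, so rows that do not move let the fingers close. It gives the time, the measured TCP pose, the force, the opening and the grip force at its end, in the units of the state.
- ctrl.read_state(): the state, without advancing time (a new reading comes with each control period).
- capture(name): name is "side" or "top"; returns the picture (480x640x3 uint8, red, green, blue); there is no depth.
- get_calibration(name): a dict with "fx", "fy", "cx", "cy" (pixels), "R" (3x3) and "t" (3): a world point X has camera coordinates R X + t. Camera axes: x right, y down, z forward; pixel columns grow to the right and rows downward; lengths in m; the calibration is good to about 2 mm. A picture is of the moment at which its call begins. get_calibration takes no time and is no camera call.
- ctrl.job_done(): hands the job in; it is judged then, once.
Trained networks look in the newest picture that a camera, given by its name, has taken for a name from the list of things; names that differ only in an ending like _2 or _b are one class to them, and where a whole thing is asked for, a point or a joint stands for the part that bears it (a point fixed in the world has none). Each returns a list of dicts, best first, with "score" (0 to 1); they miss things now and then, are a little off and sometimes report something else, mostly with a low value. They report only what shows in the picture. A call takes as long as a camera call. They do not tell look-alikes from the thing itself.
- outline_of(camera, name): "pixels" (480x640 bool, what is visible of it) and "box" ([left, top, right, bottom] in pixels, round what is visible of it).
The state is a dict: "clock": time; "joint_pos": joint angles; "dq": joint speeds; "joint_efforts": joint torques, N m; "tcp_pos": TCP position; "orientation": TCP orientation; "wrist_force": force on the tool from outside, world axes, zero at the start; "moment": the same for the moment, N m; "width": finger opening in m; "gripper_force": force on a finger pad.
Only numpy, scipy, OpenCV 4.12 (cv2) and the standard library are available. Lean on these libraries where they do the work, as an engineer would, in place of code of your own. Each camera call takes 0.05 s, during which the arm holds its last target. There are 200 camera calls.

### The job

Check the bench force balance with its reference weight: take the weight by its blue lug and press its snap hook down onto the front of the ring at the end of the balance's arm until the brass gate flicks shut behind the rod. Then pull the hook gently up against the ring for a moment to prove that the gate holds, lower it until the ring carries the weight, and let it hang there freely. Never load the balance past the red marks of its dial (16 N either way), whether by pushing, pulling or dropping, and leave the tin, the nozzle and the nut where they are.

Things in the scene. Friction and masses are not known exactly. Their poses are not given: they have to be found in the camera images.
- ref_weight: reference weight, 0.61 kg: steel cylinder 52 mm across, 30 mm high, with a snap hook of 8 mm round steel above and a blue lug on top (total 167 mm). Origin: centre of underside; z up; x from the hook's spine to its nose; the hook lies in the x-z plane. Spine (centre line) at x = -13 mm, z 50 to 118 mm, bending below to the weight at x = 0 (z under 48 mm); nose at x = +13 mm, ending at z = 92 mm
- lug (a point): the place to grip the weight: middle of the lug, 153 mm over the weight's underside. The lug is 26 mm along the weight's x, 10 mm thick along its y (grip across this), and reaches from 24 mm below this point to 14 mm above it
- hook_seat (a point): point in the hook, 121 mm over the weight's underside at x = 0, where the centre of the ring's 8 mm rod lies when the weight hangs (the crown's inside is 4 mm above). The mouth below is 18 mm wide and opens downward. Between nose and weight the +x side is open: the rod can come in level there with its centre 33 to 79 mm below this point, best 56, then stands below the gate, ready for the push
- hook_gate (a joint): brass gate across the hook's mouth, 4 mm thick, hinged on the spine 96 mm over the weight's underside, spring-shut: 0 = shut (level), grows to 1.4 rad as the ring pushes it up into the hook; never swings outward. It yields to 3 to 8 N of push and flicks shut when the rod is within some 4 mm of the crown. With the ring caught, the hook rises about 18 mm until the gate bears on the ring
- balance: stand of the force balance, fixed: grey base 120 x 110 mm, steel column 277 mm high at x = +35 mm. Origin: under the base at bench height; z up; the arm points to -x. On the column a blue crosshead with a white dial (72 mm, facing -x, its face at x = -12 mm, its top 82 mm over the arm). The arm ends in a level ring of 8 mm rod, 48 mm outside, 32 mm inside, centre at x = -115 mm, y = 0
- ring_foot (a point): point on the bench plumb under the rod of the ring's front (x = -135 mm, y = 0 of the balance), where the hook goes on: come in from -x with the hook's x axis along the balance's x, spine outside the ring, nose over the hole. The crosshead is clamped at another height each day: the rod's centre is 147 to 187 mm over this point, not measured, to be felt for
- load_arm (a joint): sprung load arm with the ring, in m: 0 = unloaded, + = pressed down, - = pulled up; 3 N per mm. The weight hanging freely gives +2 mm. The dial's needle shows it (clockwise = down); the red marks, 16 N, are at +5.3 and -5.3 mm. A pull up of 3 N or more (below -1 mm; aim at 5 to 8 N) for 0.3 s proves the gate
- grease_tin: blue grease tin with a grey lid, 68 mm across, 34 mm high; origin: centre of the underside. A bystander. Tin and weight stand on opposite sides of the balance, either way round
- spare_nozzle: steel injector nozzle standing on its collar, 18 mm across, 54 mm high, beside the balance's base on its -y side; origin: centre of the underside. A bystander
- union_nut: loose steel union nut, 27 mm across, 20 mm high, beside the balance's base on its +y side; origin: centre of the underside. A bystander
There are look-alikes about, which are no part of the job. There is more than one size of the ref_weight; the one meant has the size given above.

How it is judged:
By the outcome, as a careful person would: the job done as asked, in the order asked, and still so for the second after the job is handed in, with the robot touching nothing.
It also fails if it takes over 69 s, if anything falls off the work surface, if the arm or the gripper's body presses on something with over 40 N, if the wrist force passes 120 N, or if a joint passes its speed limit or range.

## Working session

There is one attempt and no reset: what is moved stays moved. The work goes in short steps, Python scripts to look and compute and a tool call to move; the robot and the scene stay as the last step left them, time stands still between calls to the robot, and variables do not carry over. Pictures are saved under pics/ and viewed, at most 10 in all, crops included, and the job is handed in when it is done.

Besides the shell and the picture viewer there is one more tool, called as name([rows], argument=value, ...), one row to a line, values as JSON. drive_tool: Moves the arm, as the interface text tells. Its arguments: {"type":"object","properties":{"gripper":{"type":"array","items":{"type":"number"}},"dp":{"type":"array","items":{"type":"array","items":{"type":"number"}}},"turn":{"type":"array","items":{"type":"number"}},"force":{"type":"number"}},"required":["gripper","dp","turn"]}

```bash
mkdir -p pics; ls
python3 - <<'E'
from plant import ctrl,capture,get_calibration,outline_of
import cv2,numpy as np
for c in("side","top"):
    im=capture(c); cv2.imwrite(f"pics/{c}0.png",im[:,:,::-1])
    k=get_calibration(c); print(c,k['fx'],k['fy'],k['cx'],k['cy'],np.round(k['R'],3).tolist(),np.round(k['t'],3).tolist())
    for n in("ref_weight","lug","balance","load_arm","grease_tin","spare_nozzle","union_nut"):
        print(n,[(round(d['score'],2),[int(v) for v in d['box']]) for d in outline_of(c,n)])
s=ctrl.read_state();print(s, ctrl.tcp_to_tips)
E
```

```text
pics
side 462.3899350547378 462.3899350547378 316.30016597009404 234.0963097981189 [[0.949, -0.315, 0.003], [-0.176, -0.538, -0.825], [0.261, 0.782, -0.566]] [-0.575, 0.161, 0.861]
ref_weight [(0.96, [348, 344, 370, 408]), (0.85, [290, 330, 323, 421])]
lug [(0.9, [287, 327, 323, 421]), (0.71, [347, 344, 367, 406])]
balance [(0.82, [312, 158, 380, 307]), (0.73, [239, 192, 270, 215])]
load_arm [(0.74, [279, 205, 356, 229]), (0.62, [290, 327, 324, 423])]
grease_tin [(0.91, [240, 191, 267, 218])]
spare_nozzle [(0.66, [373, 294, 383, 315]), (0.37, [278, 207, 357, 229]), (0.17, [292, 330, 321, 422])]
union_nut [(0.71, [334, 247, 345, 260]), (0.5, [289, 327, 323, 421])]
top 466.3491836255936 466.3491836255936 324.4712633839504 232.08683092768393 [[-0.001, -1.0, 0.012], [-0.985, -0.001, -0.171], [0.171, -0.012, -0.985]] [-0.08, 0.576, 1.136]
ref_weight [(0.87, [415, 265, 449, 285]), (0.76, [428, 232, 443, 252])]
lug [(0.66, [425, 238, 442, 252])]
balance [(0.88, [310, 165, 350, 238])]
load_arm [(0.86, [324, 202, 343, 256])]
grease_tin [(0.91, [183, 245, 213, 267])]
spare_nozzle []
union_nut [(0.5, [298, 200, 303, 212])]
{'clock': 0.8, 'joint_pos': array([ 6.66767256e+01,  2.98786459e+00,  8.02552711e+01, -6.04002456e-05,
        9.67505401e+01, -4.02862263e+00]), 'dq': array([ 0.05063288,  0.00265291, -0.08440583,  0.01379209, -0.05354892,
        0.00232347]), 'joint_efforts': array([-1.47305826e-03, -3.81506002e+01, -3.60295379e+01, -9.53882682e-05,
        2.56860367e-04,  1.06905145e-05]), 'tcp_pos': array([0.17346104, 0.49552239, 0.25034107]), 'orientation': array([1.79993696e+02, 5.04141734e-04, 1.60705341e+02]), 'wrist_force': array([-0.70215805, -1.00806973,  0.65373476]), 'moment': array([-0.02280896, -0.04905737,  0.01375116]), 'gripper_force': 0.0, 'width': 0.08537905067064992} 0.019
```

Run:
```python
import cv2,numpy as np
s=cv2.imread("pics/side0.png");t=cv2.imread("pics/top0.png")
a=cv2.resize(s[150:430,215:415],None,fx=2,fy=2,interpolation=3)
b=cv2.resize(t[155:295,170:460],None,fx=1.38,fy=1.38,interpolation=3)
o=np.zeros((600,800,3),np.uint8);o[:560,:400]=a;o[:b.shape[0],400:400+b.shape[1]]=b[:,:400]
c=cv2.resize(t[220:295,400:460],None,fx=4.5,fy=4.5,interpolation=3);o[220:220+c.shape[0],420:420+c.shape[1]]=c
cv2.imwrite("pics/c0.png",o)
```

```text
(no output)
```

View pics/side0.png

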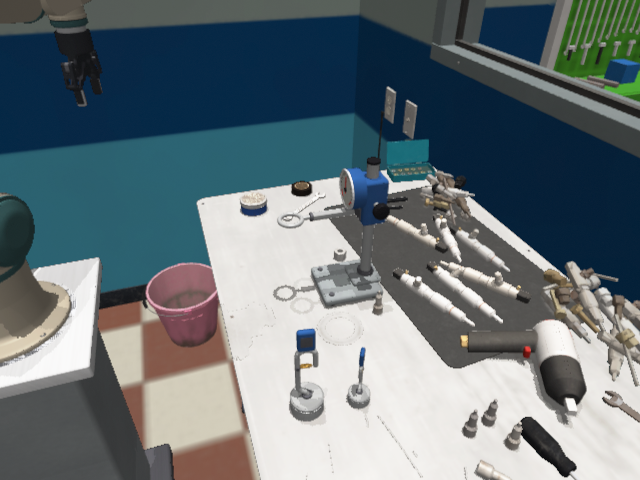

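View pics/c0.png

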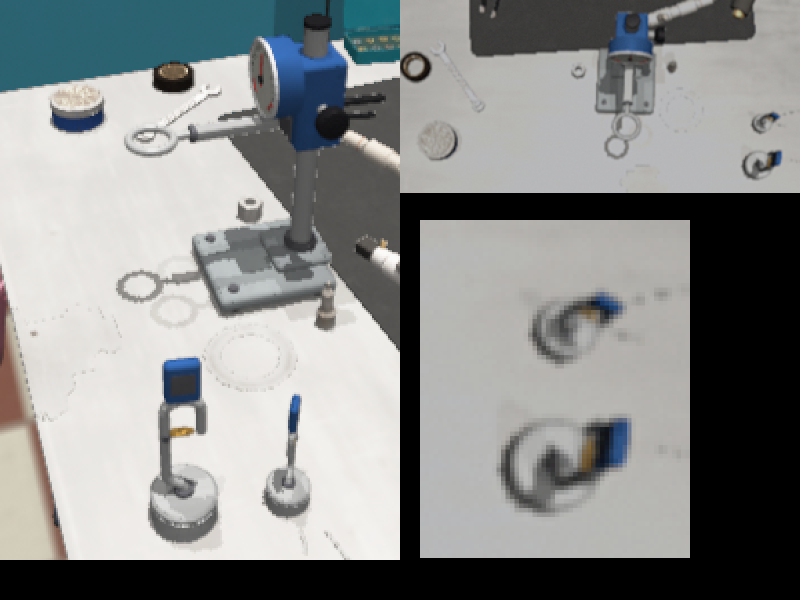

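Candidates for the weight are A at side (306,385), top (432,275), which is the larger, and B at side (359,378), top (437,245), smaller with its lug edge-on. The ring is at side (290,220), its shadow at (286,293), and the tin at (253,204). I'll size A and B by fitting the model to both views.

```bash
cat > h.py <<'E'
import cv2,numpy as np
from plant import ctrl,capture,get_calibration,outline_of
from scipy.optimize import differential_evolution as DE
K={c:get_calibration(c) for c in("side","top")}
def proj(c,X):
    k=K[c];p=np.atleast_2d(X)@np.array(k['R']).T+np.array(k['t'])
    return np.c_[k['fx']*p[:,0]/p[:,2]+k['cx'],k['fy']*p[:,1]/p[:,2]+k['cy']]
def circ(r,z,n=24):
    a=np.linspace(0,2*np.pi,n,endpoint=False);return np.c_[r*np.cos(a),r*np.sin(a),np.full(n,z)]
def tube(pts,r):
    return [np.vstack([np.array(p)+r*np.array(d) for p in (a,b) for d in [(1,0,0),(-1,0,0),(0,1,0),(0,-1,0),(0,0,1),(0,0,-1)]]) for a,b in zip(pts[:-1],pts[1:])]
def box(x0,x1,y0,y1,z0,z1): return np.array([(x,y,z) for x in(x0,x1) for y in(y0,y1) for z in(z0,z1)])
ar=[(13*np.cos(t),0,112+13*np.sin(t)) for t in np.linspace(np.pi,0,9)]
W=[np.vstack([circ(26,0),circ(26,30)])]+tube([(0,0,30),(0,0,44),(-13,0,52)]+ar+[(13,0,96)],4)+[box(-13,13,-5,5,129,167)]
W=[w/1000 for w in W]
def rot(a):return np.array([[np.cos(a),-np.sin(a),0],[np.sin(a),np.cos(a),0],[0,0,1]])
def raster(c,parts,x,y,yaw,s=1,z=0,f=4):
    m=np.zeros((480*f,640*f),np.uint8)
    for w in parts:
        q=proj(c,(s*w)@rot(yaw).T+[x,y,z]);cv2.fillConvexPoly(m,cv2.convexHull(np.round(q*f+f/2).astype(np.int32)),1)
    return m
def ground(c,u,v,z=0):
    k=K[c];R=np.array(k['R']);o=-R.T@np.array(k['t']);d=R.T@np.array([(u-k['cx'])/k['fx'],(v-k['cy'])/k['fy'],1]);return o+d*(z-o[2])/d[2]
def fitparts(masks,parts,bounds,boxes,f=3,**kw):
    crops={}
    for c,m in masks.items():
        b=boxes[c];crops[c]=(slice(max(0,b[1]-15)*f,(b[3]+15)*f),slice(max(0,b[0]-15)*f,(b[2]+15)*f))
    big={c:cv2.resize(m.astype(np.uint8),None,fx=f,fy=f,interpolation=1)[crops[c]]>0 for c,m in masks.items()}
    def cost(p):
        t=0
        for c in masks:
            r=raster(c,parts,*p,f=f)[crops[c]]>0;t-=(r&big[c]).sum()/max(1,(r|big[c]).sum())
        return t/len(masks)
    return DE(cost,bounds,popsize=10,maxiter=40,seed=1,tol=1e-4,**kw)
E
cat > a.py <<'E'
from h import *
g=ground("side",307,403);g2=ground("side",359,399);print(g,g2)
capture("side");capture("top")
S=outline_of("side","ref_weight");T=outline_of("top","ref_weight")
for nm,g,bs,bt in(("A",g,(290,330),(415,265)),("B",g2,(348,344),(420,238))):
    near=lambda L,b:min(L,key=lambda d:abs(d['box'][0]-b[0])+abs(d['box'][1]-b[1]))
    s,t=near(S,bs),near(T,bt);print(nm,s['box'],t['box'])
    B={"side":[int(v) for v in s['box']],"top":[int(v) for v in t['box']]}
    r=fitparts({"side":s['pixels'],"top":t['pixels']},W,[(g[0]-.03,g[0]+.03),(g[1]-.03,g[1]+.03),(-np.pi,np.pi),(.6,1.2)],B)
    print(nm,np.round(r.x,4),np.degrees(r.x[2]),r.fun)
# ring
la={c:outline_of(c,"load_arm")[0]['pixels'].astype(np.float32) for c in("side","top")}
a=np.linspace(0,2*np.pi,60,endpoint=False)
out=a[(np.abs(np.angle(np.exp(1j*a)))>.6)]
def cost(p):
    x,y,z=p;t=0
    P=lambda r,aa:np.c_[x+r*np.cos(aa),y+r*np.sin(aa),np.full(len(aa),z)]
    for c in la:
        v=lambda X:cv2.remap(la[c],proj(c,X)[:,:1].astype(np.float32),proj(c,X)[:,1:].astype(np.float32),1).mean()
        t+=v(P(.020,a))-.5*v(P(.0285,out))-.5*v(P(.0265,out))-.0*v(P(.008,a))
    return -t
r=DE(cost,[(.3,.6),(-.15,.15),(.13,.2)],seed=1,maxiter=200);print("ring",r.x,r.fun)
b={c:outline_of(c,"balance")[0] for c in("side","top")}
for c in la: print(c,b[c]['box'],proj(c,r.x))
E
python3 a.py
```

```text
[ 4.76405101e-01 -3.43092275e-01  1.11022302e-16] [ 0.55584353 -0.36166225  0.        ]
A [289.8, 330.8, 321.8, 422.8] [416.1, 264.9, 449.0, 286.8]
A [ 0.4722 -0.3494 -0.2505  0.9682] -14.354538085722108 -0.8739112687145703
B [345.6, 345.0, 369.0, 412.0] [426.6, 234.2, 446.1, 252.2]
B [ 0.5529 -0.3627  1.1708  0.6344] 67.08194187499953 -0.8825921696746704
ring [ 0.52161158 -0.0999679   0.18080891] -1.8710675239562988
side [311.0, 156.1, 381.6, 307.8] [[289.38860883 219.51629712]]
top [311.9, 163.4, 353.5, 239.5] [[334.13231647 245.89054287]]
```

```bash
cat > b.py <<'E'
from h import *
from scipy.optimize import least_squares
capture("side");capture("top")
S=outline_of("side","ref_weight");T=outline_of("top","ref_weight")
near=lambda L,b:min(L,key=lambda d:abs(d['box'][0]-b[0])+abs(d['box'][1]-b[1]))
s,t=near(S,(290,330)),near(T,(415,265));B={"side":[int(v) for v in s['box']],"top":[int(v) for v in t['box']]}
r=fitparts({"side":s['pixels'],"top":t['pixels']},W,[(.45,.50),(-.37,-.32),(-1.5,1)],B)
print("A",np.round(r.x,4),np.degrees(r.x[2]),r.fun)
for c,z in(("side",(373,160)),("top",(338,169.5))): print("coltop",c,ground(c,*z,.277))
print("colfoot",ground("side",365,272,.012))
# base fit with ring fixed: yaw only, using balance mask coverage of base+column
ring=np.array([.5216,-.100])
parts=[box(-.06,.06,-.055,.055,0,.012)]
b={c:outline_of(c,"balance")[0]['pixels'] for c in("side","top")}
col=[np.vstack([circ(.009,.0),circ(.009,.277)])+[.035,0,0]]
for yd in range(-24,25,3):
    y=np.radians(yd);o=ring+.115*np.array([np.cos(y),np.sin(y)]);v=[]
    for c in b:
        for p in(parts,col):
            m=raster(c,p,o[0],o[1],y,f=1)>0;v.append((b[c]&m).sum()/m.sum())
    print(yd,np.round(v,2),round(sum(v),3))
for c in b:
    im=cv2.cvtColor(capture(c),cv2.COLOR_RGB2BGR)
    m=raster(c,W,*r.x,f=4);im=cv2.resize(im,None,fx=4,fy=4,interpolation=1)
    cs,_=cv2.findContours(m,0,1);cv2.drawContours(im,cs,-1,(0,0,255),1);x0,y0,x1,y1=[4*v for v in B[c]];cv2.imwrite(f"pics/w_{c}.png",im[y0-20:y1+20,x0-20:x1+20])
a=cv2.imread("pics/w_side.png");d=cv2.imread("pics/w_top.png");o=np.zeros((max(a.shape[0],d.shape[0]),a.shape[1]+d.shape[1],3),np.uint8);o[:a.shape[0],:a.shape[1]]=a;o[:d.shape[0],a.shape[1]:]=d;cv2.imwrite("pics/w.png",o)
E
python3 b.py
```

```text
A [ 0.4729 -0.3499 -0.3791] -21.722420228972407 -0.8830413947376596
coltop side [ 0.67183994 -0.10725229  0.277     ]
coltop top [ 0.66971836 -0.1056084   0.277     ]
colfoot [ 0.68292157 -0.08864708  0.012     ]
-24 [0.52 0.4  0.38 0.09] 1.388
-21 [0.57 0.42 0.41 0.16] 1.559
-18 [0.63 0.47 0.45 0.18] 1.723
-15 [0.67 0.49 0.48 0.12] 1.761
-12 [0.72 0.52 0.53 0.08] 1.854
-9 [0.77 0.56 0.56 0.07] 1.963
-6 [0.83 0.62 0.6  0.17] 2.224
-3 [0.89 0.63 0.67 0.29] 2.473
0 [0.93 0.58 0.68 0.29] 2.474
3 [0.94 0.5  0.63 0.17] 2.24
6 [0.92 0.38 0.6  0.09] 1.997
9 [0.88 0.27 0.56 0.14] 1.843
12 [0.83 0.16 0.53 0.24] 1.762
15 [0.79 0.1  0.49 0.32] 1.712
18 [0.75 0.09 0.46 0.28] 1.582
21 [0.71 0.07 0.44 0.17] 1.384
24 [0.65 0.05 0.43 0.03] 1.156
```

View pics/w.png

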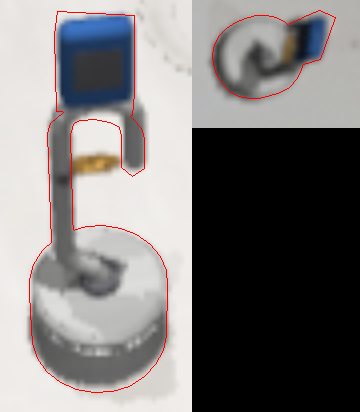

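Both views match A at full size: blue lug, brass gate and nose to the right. B fits at only 0.63 scale, so A is the weight. I'll refine A's yaw from the blue lug pixels.

```bash
cat > c.py <<'E'
from h import *
M={}
B={"side":[290,325,325,365],"top":[430,262,452,284]}
for c in B:
    im=cv2.imread(f"pics/{c}0.png");x0,y0,x1,y1=B[c];big=cv2.resize(im,None,fx=4,fy=4,interpolation=1).astype(int)
    m=(big[...,0]-big[...,2]>35);k=np.zeros_like(m);k[4*y0:4*y1,4*x0:4*x1]=1;m&=k
    m=cv2.morphologyEx(m.astype(np.uint8),cv2.MORPH_CLOSE,np.ones((45,45))) if c=="side" else m.astype(np.uint8)
    M[c]=m>0;print(c,m.sum()/16)
L=[W[-1]]
def cost(p,s=M):
    t=0
    for c in s:
        r=raster(c,L,*p,f=4)>0;t-=(r&M[c]).sum()/max(1,(r|M[c]).sum())
    return t
for yd in range(-40,11,5):
    r=DE(lambda q:cost([q[0],q[1],np.radians(yd)]),[(.46,.485),(-.365,-.335)],seed=1,popsize=8,maxiter=15)
    print(yd,np.round(r.x,4),round(r.fun,3))
E
python3 c.py
```

```text
side 385.125
top 36.875
-40 [ 0.474 -0.351] -1.087
-35 [ 0.4736 -0.351 ] -1.093
-30 [ 0.4723 -0.3497] -1.106
-25 [ 0.4744 -0.3502] -1.116
-20 [ 0.4724 -0.3494] -1.125
-15 [ 0.4735 -0.3477] -1.13
-10 [ 0.4721 -0.3498] -1.111
-5 [ 0.4739 -0.3477] -1.099
0 [ 0.4741 -0.3493] -1.093
5 [ 0.472  -0.3493] -1.092
10 [ 0.4746 -0.349 ] -1.096
```

drive_tool([
  [-1.5, -1.2, 0],
  [-2.9, -2.2, 0],
  [-2.9, -2.2, 0],
  [-2.9, -2.2, 0],
  [-2.9, -2.2, 0],
  [-2.9, -2.2, 0],
  [-2.9, -2.2, 0],
  [-2.9, -2.2, 0],
  [-2.9, -2.2, 0],
  [-2.9, -2.2, 0],
  [-2.9, -2.2, 0],
  [-2.3, -1.9, 0],
], gripper=[1, 1, 1, 1, 1, 1, 1, 1, 1, 1, 1, 1], turn=[0, 0, 0, 0, 0, 0, 0, 0, 0, 0, 0, 0], force=60)

```text
clock: 2.6
tcp_pos: [0.4011, 0.1481, 0.2505]
orientation: [180.0, 0.0, 160.6]
wrist_force: [0.4, 0.9, -0.7]
width: 0.0851
gripper_force: 0.0
```

drive_tool([
  [-1.2, -2.4, 0],
  [-1.8, -3.5, 0],
  [-1.8, -3.5, 0],
  [-1.8, -3.5, 0],
  [-1.8, -3.5, 0],
  [-1.8, -3.5, 0],
  [-1.8, -3.5, 0],
  [-1.8, -3.5, 0],
  [-1.8, -3.5, 0],
  [-1.8, -3.5, 0],
  [-1.8, -3.5, 0],
  [-1.8, -3.5, 0],
  [-1.2, -2.4, 0],
  [-1.1, -1.4, 0],
  [0, 0, 0],
  [0, 0, 0],
  [0, 0, 0],
], gripper=[1, 1, 1, 1, 1, 1, 1, 1, 1, 1, 0.6, 0.6, 0.6, 0.6, 0.6, 0.6, 0.6], turn=[0, 0, 0, 0, 0, 0, 0, 0, 0, 0, 0, 0, -1, -1.3, 0, 0, 0])

```text
clock: 4.02
tcp_pos: [0.4726, -0.3479, 0.2502]
orientation: [180.0, -0.0, 163.0]
wrist_force: [-0.0, 0.1, -0.0]
width: 0.0513
gripper_force: 0.0
```

drive_tool([
  [0, -0.1, 1.5],
  [0, 0, 2],
  [0, 0, 2],
  [0, 0, 2],
  [0, 0, 1.2],
  [0, 0, 1.0],
  [0, 0, 0],
], gripper=[0.6, 0.6, 0.6, 0.6, 0.6, 0.6, 0.6], turn=[0, 0, 0, 0, 0, 0, 0])

```text
clock: 4.6
tcp_pos: [0.4718, -0.3484, 0.1514]
orientation: [179.9, -0.2, 163.0]
wrist_force: [1.0, -0.1, -0.7]
width: 0.051
gripper_force: 0.0
```

Run:
```python
from h import *
o=[]
for c,p in(("side",(306,350)),("top",(435,272))):
    im=capture(c)[:,:,::-1];u,v=p;o.append(cv2.resize(im[v-50:v+75,u-50:u+50],None,fx=4,fy=4,interpolation=1))
cv2.imwrite("pics/g.png",np.hstack(o));print(ctrl.read_state()['tcp_pos'])
```

```text
[ 0.47260039 -0.34937185  0.1541512 ]
```

View pics/g.png

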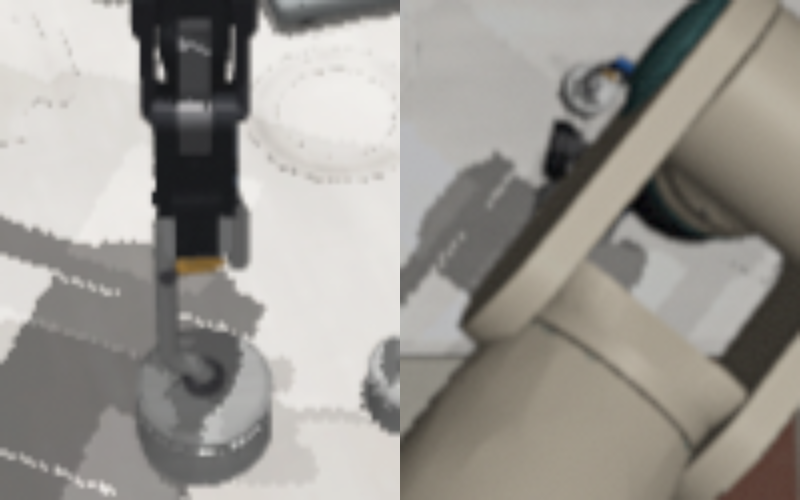

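The view shows the front finger squarely before the lug, at side crop (195,200), centred between spine and nose. I'll close the gripper.

drive_tool([
  [0, 0, 0],
  [0, 0, 0],
  [0, 0, 0],
  [0, 0, 0],
  [0, 0, 0],
  [0, 0, 0],
  [0, 0, 0],
  [0, 0, 0],
  [0, 0, 0],
  [0, 0, 0],
  [0, 0, 0],
  [0, 0, 0],
], gripper=[0, 0, 0, 0, 0, 0, 0, 0, 0, 0, 0, 0], turn=[0, 0, 0, 0, 0, 0, 0, 0, 0, 0, 0, 0], force=60)

```text
clock: 5.7
tcp_pos: [0.4727, -0.3498, 0.1543]
orientation: [-180.0, 0.1, 163.0]
wrist_force: [-0.0, 0.4, 5.4]
width: 0.009
gripper_force: 59.9
```

drive_tool([
  [0, 0, -0.5],
  [0, 0, -1.2],
  [0, 0, -1.8],
  [0, 0, -2],
  [0, 0, -2],
  [0, 0, -2],
  [0, 0, -1.5],
  [0, 0, -0.6],
  [0, 0, 0],
  [0.5, 1, 0],
  [1, 2, 0],
  [1.4, 2.9, 0],
  [1.4, 2.9, 0],
  [1.4, 2.9, 0],
  [1.4, 2.9, 0],
  [1.4, 2.9, 0],
  [1.3, 2.6, 0],
  [1, 2, 0],
  [0.5, 1, 0],
  [0, 0, 0],
], gripper=[0, 0, 0, 0, 0, 0, 0, 0, 0, 0, 0, 0, 0, 0, 0, 0, 0, 0, 0, 0], turn=[0, 0, 0, 0, 0, 0, 0, 0, 0, 0, 0, 0, 0, 0, 0, 0, 0, 0, 0, 0])

```text
clock: 7.37
tcp_pos: [0.4311, -0.0936, 0.2681]
orientation: [180.0, -0.1, 163.2]
wrist_force: [-0.3, 0.1, -5.0]
width: 0.0088
gripper_force: 59.1
```

drive_tool([
  [0, 0, 0],
  [0, 0, 0],
  [0, 0, 0],
  [0, 0, 0],
  [0, 0, 0],
  [0, 0, 0],
  [0, 0, 0],
  [0, 0, 0],
  [0, 0, 0],
  [0, 0, 0],
  [0, 0, 0],
], gripper=[0, 0, 0, 0, 0, 0, 0, 0, 0, 0, 0], turn=[-2, -3, -4, -3, -2.6, 0, 0, 0, 0, 0, 0])

```text
clock: 8.28
tcp_pos: [0.4317, -0.0956, 0.2692]
orientation: [180.0, -0.0, 177.6]
wrist_force: [0.4, 0.8, -5.7]
width: 0.0094
gripper_force: 59.1
```

```bash
cat > d.py <<'E'
from h import *
import sys
n=sys.argv[1]
s=ctrl.read_state();print(s['clock'],s['tcp_pos'],s['orientation'],s['wrist_force'],s['width'])
im=capture("side")[:,:,::-1];top=capture("top")[:,:,::-1]
p=proj("side",s['tcp_pos'])[0];q=proj("top",s['tcp_pos'])[0];print(p,q)
o=[]
for im,(u,v),f in((im,(int(p[0])+25,int(p[1])+20),5),(top,(int(q[0]),int(q[1])),3)):
    w=80 if f==5 else 65;h=60 if f==5 else 99
    x0,y0=max(0,u-w),max(0,v-h);print("crop",x0,y0,f)
    c=cv2.resize(im[y0:y0+int(590/f),x0:x0+int(400/f)],None,fx=f,fy=f,interpolation=1);k=np.zeros((600,400,3),np.uint8);k[:c.shape[0],:c.shape[1]]=c[:600,:400];o.append(k)
cv2.imwrite(f"pics/{n}.png",np.hstack(o))
E
python3 d.py p1
```

```text
8.2833 [ 0.43174754 -0.09559991  0.26921131] [ 1.79995148e+02 -6.24702193e-03  1.77580511e+02] [ 0.44545151  0.83681013 -5.68371692] 0.00935990742048355
[233.37407365 181.34868385] [333.58346888 283.6155036 ]
crop 178 141 5
crop 268 184 3
```

View pics/p1.png

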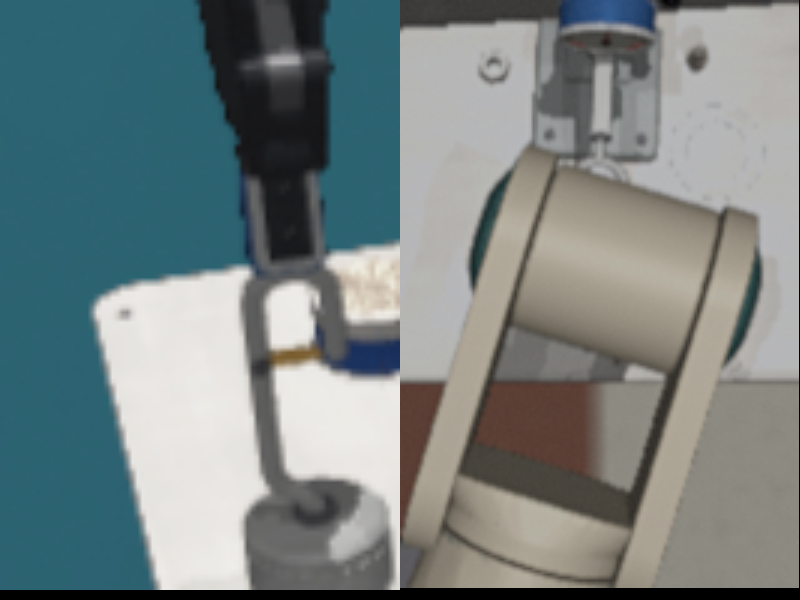

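Run:
```python
from h import *
s=ctrl.read_state();tp=s['tcp_pos'];yaw=np.radians(s['orientation'][2]-180)
capture("side")
L=outline_of("side","ref_weight");print([(d['score'],d['box']) for d in L])
d=min(L,key=lambda d:abs(d['box'][0]-225));b=[int(v) for v in d['box']]
# lower 130 mm only (fingers hide the lug)
P=[w for w in W[:-1]]
f=4;big=cv2.resize(d['pixels'].astype(np.uint8),None,fx=f,fy=f,interpolation=1)>0
v0=int(proj("side",tp-[0,0,.026])[0][1]*f)
res=[]
def cost(q):
    dx,dz=q;x=tp[0]+dx*np.cos(yaw);y=tp[1]+dx*np.sin(yaw)
    r=raster("side",P,x,y,yaw,1,tp[2]-.1543+dz,f)>0
    A,B=r[v0+20:],big[v0+20:];return -(A&B).sum()/(A|B).sum()
r=DE(cost,[(-.012,.012),(-.006,.006)],seed=1,popsize=8,maxiter=25);print("weight x,z offset from TCP",r.x,r.fun)
la=[x for x in outline_of("side","load_arm")];print([(x['score'],x['box']) for x in la])
la=min(la,key=lambda x:abs(x['box'][0]-279))['pixels'].astype(np.float32)
a=np.linspace(0,2*np.pi,60,endpoint=False);out=a[np.abs(np.angle(np.exp(1j*a)))>.6]
Q=lambda x,z,R,aa:np.c_[x+R*np.cos(aa),-.1+R*np.sin(aa),np.full(len(aa),z)]
v=lambda X:cv2.remap(la,proj("side",X)[:,:1].astype(np.float32),proj("side",X)[:,1:].astype(np.float32),1).mean()
c=lambda p:-(v(Q(*p,.020,a))-.5*v(Q(*p,.0285,out))-.5*v(Q(*p,.0265,out)))
rr=DE(c,[(.5,.55),(.15,.2)],seed=1);print("ring x,z given y=-.1",rr.x,rr.fun)
```

```text
[(0.96, [348.2, 345.9, 370.2, 406.2]), (0.95, [227.2, 196.1, 257.6, 264.7])]
weight x,z offset from TCP [0.00076456 0.00163144] -0.8496838196902013
[(0.57, [278.0, 208.8, 357.7, 230.9])]
ring x,z given y=-.1 [0.52327363 0.17907634] -0.7411311864852905
```

drive_tool([
  [-0.3, 0, 0],
  [-0.6, 0, 0],
  [-0.8, 0, 0],
  [-0.8, 0, 0],
  [-0.8, 0, 0],
  [-0.8, 0, 0],
  [-0.8, 0, 0],
  [-0.8, 0, 0],
  [-0.6, 0, 0],
  [-0.4, 0, 0],
  [-0.2, 0, 0],
  [0, 0, 0],
  [0, 0, 0],
  [0, 0, 0],
  [0, 0, 0],
], gripper=[0, 0, 0, 0, 0, 0, 0, 0, 0, 0, 0, 0, 0, 0, 0], turn=[0, 0, 0, 0, 0, 0, 0, 0, 0, 0, 0, 0, 0, 0, 0])

```text
clock: 9.78
tcp_pos: [0.5005, -0.0985, 0.2694]
orientation: [180.0, 0.0, 177.6]
wrist_force: [0.9, 0.7, -5.9]
width: 0.0093
gripper_force: 59.1
```

```bash
python3 d.py p2
```

```text
9.7833 [ 0.50051469 -0.09846425  0.2694395 ] [1.79999340e+02 1.40335667e-02 1.77596662e+02] [ 0.92593125  0.71750001 -5.93308989] 0.009312018641178596
[275.19851166 175.9154431 ] [334.84406235 249.9586504 ]
crop 220 135 5
crop 269 150 3
```

View pics/p2.png

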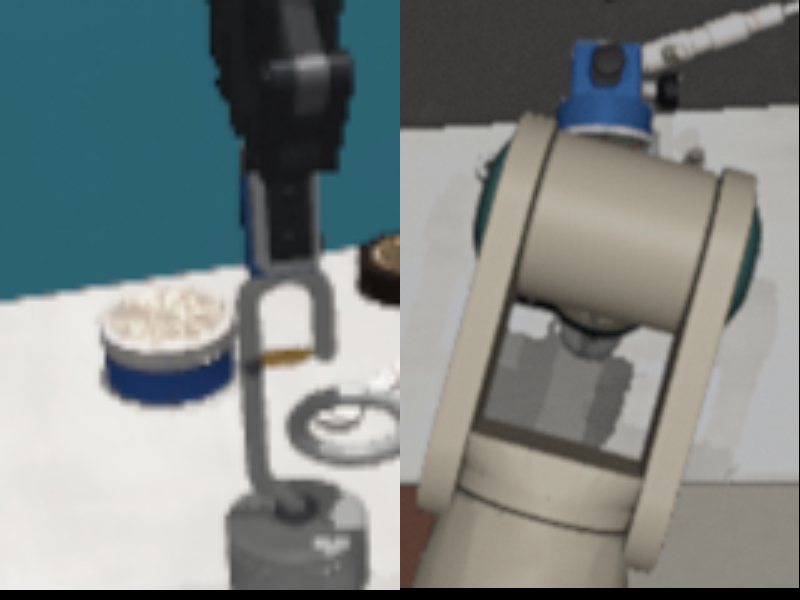

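The view shows the spine at crop (258,400) outside the ring, the ring's left edge at (290,420) and the nose at (325,340) over the hole. Alignment is good, so I'll press down, feeling as I go.

drive_tool([
  [0, 0, 0.2],
  [0, 0, 0.4],
  [0, 0, 0.5],
  [0, 0, 0.5],
  [0, 0, 0.3],
  [0, 0, 0.2],
  [0, 0, 0.1],
  [0, 0, 0],
  [0, 0, 0],
  [0, 0, 0],
], gripper=[0, 0, 0, 0, 0, 0, 0, 0, 0, 0], turn=[0, 0, 0, 0, 0, 0, 0, 0, 0, 0])

```text
clock: 10.72
tcp_pos: [0.5008, -0.0985, 0.2476]
orientation: [-180.0, 0.0, 177.6]
wrist_force: [-0.2, 0.3, -6.4]
width: 0.0092
gripper_force: 59.1
```

drive_tool([
  [0, 0, 0.1],
  [0, 0, 0.1],
  [0, 0, 0.1],
  [0, 0, 0.1],
  [0, 0, 0.1],
  [0, 0, 0.1],
  [0, 0, 0],
  [0, 0, 0],
], gripper=[0, 0, 0, 0, 0, 0, 0, 0], turn=[0, 0, 0, 0, 0, 0, 0, 0])

```text
clock: 11.38
tcp_pos: [0.5006, -0.0985, 0.2414]
orientation: [180.0, 0.0, 177.6]
wrist_force: [-0.5, 0.3, -2.9]
width: 0.0095
gripper_force: 59.3
```

drive_tool([
  [0, 0, 0.1],
  [0, 0, 0.15],
  [0, 0, 0.15],
  [0, 0, 0.15],
  [0, 0, 0.15],
  [0, 0, 0.1],
  [0, 0, 0.1],
  [0, 0, 0.1],
  [0, 0, 0],
  [0, 0, 0],
], gripper=[0, 0, 0, 0, 0, 0, 0, 0, 0, 0], turn=[0, 0, 0, 0, 0, 0, 0, 0, 0, 0])

```text
clock: 12.22
tcp_pos: [0.5005, -0.0984, 0.2311]
orientation: [180.0, -0.0, 177.6]
wrist_force: [-1.5, -0.2, -3.4]
width: 0.0092
gripper_force: 59.5
```

drive_tool([
  [0, 0, 0.1],
  [0, 0, 0.15],
  [0, 0, 0.15],
  [0, 0, 0.15],
  [0, 0, 0.15],
  [0, 0, 0.1],
  [0, 0, 0.1],
  [0, 0, 0.1],
  [0, 0, 0.1],
  [0, 0, 0],
  [0, 0, 0],
], gripper=[0, 0, 0, 0, 0, 0, 0, 0, 0, 0, 0], turn=[0, 0, 0, 0, 0, 0, 0, 0, 0, 0, 0])

```text
clock: 13.13
tcp_pos: [0.501, -0.0984, 0.2201]
orientation: [180.0, 0.0, 177.6]
wrist_force: [-0.4, -0.4, -5.7]
width: 0.0089
gripper_force: 59.1
```

drive_tool([
  [0, 0, 0.1],
  [0, 0, 0.1],
  [0, 0, 0.1],
  [0, 0, 0.1],
  [0, 0, 0.1],
  [0, 0, 0],
  [0, 0, 0],
], gripper=[0, 0, 0, 0, 0, 0, 0], turn=[0, 0, 0, 0, 0, 0, 0])

```text
clock: 13.72
tcp_pos: [0.5007, -0.0984, 0.2152]
orientation: [180.0, -0.0, 177.6]
wrist_force: [0.1, -0.5, -5.9]
width: 0.0096
gripper_force: 59.1
```

drive_tool([
  [0, 0, 0.1],
  [0, 0, 0.1],
  [0, 0, 0],
  [0, 0, 0],
  [0, 0, 0],
], gripper=[0, 0, 0, 0, 0], turn=[0, 0, 0, 0, 0])

```text
clock: 14.13
tcp_pos: [0.5007, -0.0984, 0.2133]
orientation: [180.0, 0.0, 177.6]
wrist_force: [0.1, 0.8, -5.4]
width: 0.0089
gripper_force: 59.1
```

drive_tool([
  [0, 0, 0.1],
  [0, 0, 0.1],
  [0, 0, 0],
  [0, 0, 0],
  [0, 0, 0],
], gripper=[0, 0, 0, 0, 0], turn=[0, 0, 0, 0, 0])

```text
clock: 14.55
tcp_pos: [0.5008, -0.0985, 0.2116]
orientation: [-180.0, 0.0, 177.6]
wrist_force: [-0.8, -0.6, -3.4]
width: 0.0091
gripper_force: 59.6
```

drive_tool([
  [0, 0, 0.1],
  [0, 0, 0],
  [0, 0, 0],
  [0, 0, 0],
  [0, 0, 0],
  [0, 0, 0],
], gripper=[0, 0, 0, 0, 0, 0], turn=[0, 0, 0, 0, 0, 0])

```text
clock: 15.05
tcp_pos: [0.5008, -0.0985, 0.2105]
orientation: [-180.0, 0.0, 177.6]
wrist_force: [-0.6, 0.5, 0.8]
width: 0.0092
gripper_force: 60.1
```

```bash
python3 d.py p3
```

```text
15.05 [ 0.50084629 -0.09849512  0.21054472] [-1.79995807e+02  3.66994826e-02  1.77602160e+02] [-0.5734092   0.50365962  0.80969087] 0.00921020403785758
[277.00750851 206.54574689] [333.93994219 253.40442871]
crop 222 166 5
crop 268 154 3
```

View pics/p3.png

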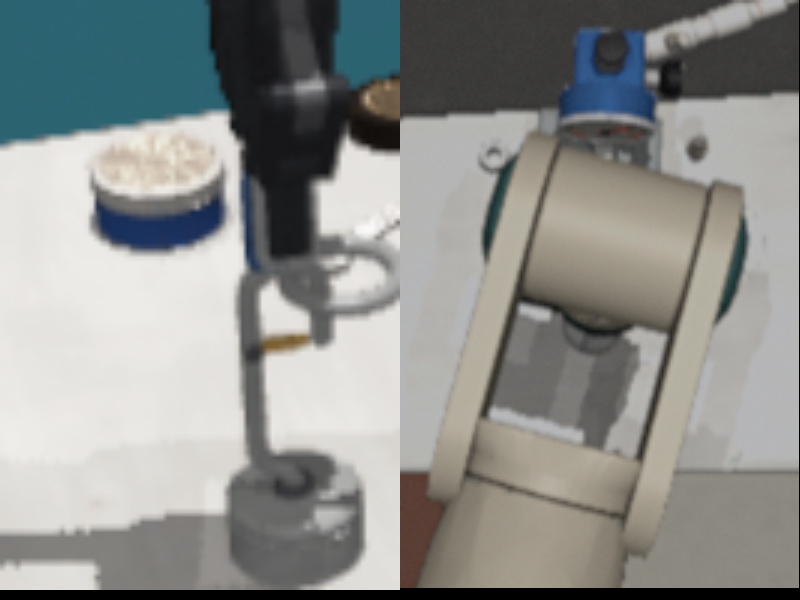

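The gate is level and shut below the rod, at crop (285,343), and the hook's crown sits on the ring. Next I'll pull up.

drive_tool([
  [0, 0, -0.1],
  [0, 0, -0.15],
  [0, 0, -0.2],
  [0, 0, -0.2],
  [0, 0, -0.2],
  [0, 0, -0.2],
  [0, 0, -0.2],
  [0, 0, -0.2],
  [0, 0, -0.15],
  [0, 0, -0.1],
  [0, 0, -0.1],
  [0, 0, -0.1],
  [0, 0, 0],
  [0, 0, 0],
  [0, 0, 0],
], gripper=[0, 0, 0, 0, 0, 0, 0, 0, 0, 0, 0, 0, 0, 0, 0], turn=[0, 0, 0, 0, 0, 0, 0, 0, 0, 0, 0, 0, 0, 0, 0])

```text
clock: 16.4
tcp_pos: [0.5007, -0.0984, 0.2292]
orientation: [180.0, -0.0, 177.6]
wrist_force: [0.3, -0.2, -6.8]
width: 0.0093
gripper_force: 59.1
```

drive_tool([
  [0, 0, -0.1],
  [0, 0, -0.1],
  [0, 0, 0],
  [0, 0, 0],
  [0, 0, 0],
], gripper=[0, 0, 0, 0, 0], turn=[0, 0, 0, 0, 0])

```text
clock: 16.82
tcp_pos: [0.5007, -0.0984, 0.2312]
orientation: [180.0, -0.0, 177.6]
wrist_force: [0.0, 1.0, -5.8]
width: 0.0094
gripper_force: 59.1
```

drive_tool([
  [0, 0, -0.1],
  [0, 0, 0],
  [0, 0, 0],
  [0, 0, 0],
], gripper=[0, 0, 0, 0], turn=[0, 0, 0, 0])

```text
clock: 17.15
tcp_pos: [0.5006, -0.0984, 0.232]
orientation: [180.0, -0.0, 177.6]
wrist_force: [0.5, -0.1, -8.1]
width: 0.0092
gripper_force: 59.0
```

drive_tool([
  [0, 0, -0.1],
  [0, 0, 0],
  [0, 0, 0],
  [0, 0, 0],
], gripper=[0, 0, 0, 0], turn=[0, 0, 0, 0])

```text
clock: 17.48
tcp_pos: [0.5006, -0.0984, 0.233]
orientation: [180.0, -0.0, 177.6]
wrist_force: [0.6, 0.4, -10.7]
width: 0.0095
gripper_force: 58.6
```

drive_tool([
  [0, 0, -0.05],
  [0, 0, 0],
  [0, 0, 0],
  [0, 0, 0],
  [0, 0, 0],
  [0, 0, 0],
  [0, 0, 0],
  [0, 0, 0],
  [0, 0, 0],
  [0, 0, 0],
], gripper=[0, 0, 0, 0, 0, 0, 0, 0, 0, 0], turn=[0, 0, 0, 0, 0, 0, 0, 0, 0, 0])

```text
clock: 18.32
tcp_pos: [0.5006, -0.0984, 0.2337]
orientation: [180.0, -0.0, 177.6]
wrist_force: [-0.2, -0.0, -12.0]
width: 0.0089
gripper_force: 58.4
```

The pull reached about 6 N, held for 0.8 s. Next I'll lower until the ring carries the weight.

drive_tool([
  [0, 0, 0.1],
  [0, 0, 0.1],
  [0, 0, 0.15],
  [0, 0, 0.2],
  [0, 0, 0.2],
  [0, 0, 0.2],
  [0, 0, 0.2],
  [0, 0, 0.2],
  [0, 0, 0.2],
  [0, 0, 0.2],
  [0, 0, 0.15],
  [0, 0, 0.1],
  [0, 0, 0.1],
  [0, 0, 0.1],
  [0, 0, 0.1],
  [0, 0, 0],
  [0, 0, 0],
  [0, 0, 0],
], gripper=[0, 0, 0, 0, 0, 0, 0, 0, 0, 0, 0, 0, 0, 0, 0, 0, 0, 0], turn=[0, 0, 0, 0, 0, 0, 0, 0, 0, 0, 0, 0, 0, 0, 0, 0, 0, 0])

```text
clock: 19.82
tcp_pos: [0.5009, -0.0985, 0.2113]
orientation: [-180.0, 0.1, 177.6]
wrist_force: [-1.0, -0.7, -1.5]
width: 0.009
gripper_force: 59.8
```

drive_tool([
  [0, 0, 0.04],
  [0, 0, 0],
  [0, 0, 0],
  [0, 0, 0],
  [0, 0, 0],
], gripper=[0, 0, 0, 0, 0], turn=[0, 0, 0, 0, 0])

```text
clock: 20.23
tcp_pos: [0.5008, -0.0985, 0.2106]
orientation: [-180.0, 0.0, 177.6]
wrist_force: [-0.3, -0.1, -0.5]
width: 0.0092
gripper_force: 60.0
```

drive_tool([
  [0, 0, 0],
  [0, 0, 0],
  [0, 0, 0],
  [0, 0, 0],
  [0, 0, 0],
  [0, 0, 0],
  [0, 0, 0],
  [0, 0, 0],
  [0, 0, 0],
  [0, 0, 0],
  [0, 0, 0],
  [0, 0, 0],
], gripper=[0.12, 0.16, 0.2, 0.3, 0.4, 0.5, 0.6, 0.6, 0.6, 0.6, 0.6, 0.6], turn=[0, 0, 0, 0, 0, 0, 0, 0, 0, 0, 0, 0], force=20)

```text
clock: 21.23
tcp_pos: [0.5007, -0.0985, 0.2104]
orientation: [180.0, 0.0, 177.6]
wrist_force: [-0.3, -0.1, 0.0]
width: 0.0515
gripper_force: 0.0
```

drive_tool([
  [0, 0, -0.3],
  [0, 0, -0.6],
  [0, 0, -1],
  [0, 0, -1.5],
  [0, 0, -1.8],
  [0, 0, -1.8],
  [0, 0, -1],
  [1, 0, -0.5],
  [2, 0, 0],
  [2, 0, 0],
  [2, 0, 0],
  [2, 0, 0],
  [1, 0, 0],
  [0, 0, 0],
  [0, 0, 0],
  [0, 0, 0],
  [0, 0, 0],
  [0, 0, 0],
  [0, 0, 0],
  [0, 0, 0],
], gripper=[0.6, 0.6, 0.6, 0.6, 0.6, 0.6, 0.6, 0.6, 0.6, 0.6, 0.6, 0.6, 0.6, 0.6, 0.6, 0.6, 0.6, 0.6, 0.6, 0.6], turn=[0, 0, 0, 0, 0, 0, 0, 0, 0, 0, 0, 0, 0, 0, 0, 0, 0, 0, 0, 0])

```text
clock: 22.9
tcp_pos: [0.401, -0.0942, 0.2951]
orientation: [180.0, -0.0, 177.6]
wrist_force: [0.6, 0.2, -0.1]
width: 0.0512
gripper_force: 0.0
```

drive_tool([
  [0, 0, 0],
  [0, 0, 0],
  [0, 0, 0],
  [0, 0, 0],
  [0, 0, 0],
  [0, 0, 0],
  [0, 0, 0],
  [0, 0, 0],
  [0, 0, 0],
  [0, 0, 0],
  [0, 0, 0],
  [0, 0, 0],
  [0, 0, 0],
  [0, 0, 0],
  [0, 0, 0],
  [0, 0, 0],
  [0, 0, 0],
  [0, 0, 0],
  [0, 0, 0],
  [0, 0, 0],
], gripper=[0.6, 0.6, 0.6, 0.6, 0.6, 0.6, 0.6, 0.6, 0.6, 0.6, 0.6, 0.6, 0.6, 0.6, 0.6, 0.6, 0.6, 0.6, 0.6, 0.6], turn=[0, 0, 0, 0, 0, 0, 0, 0, 0, 0, 0, 0, 0, 0, 0, 0, 0, 0, 0, 0])

```text
clock: 24.57
tcp_pos: [0.4008, -0.0943, 0.2954]
orientation: [180.0, 0.0, 177.6]
wrist_force: [0.3, 0.4, -0.0]
width: 0.0512
gripper_force: 0.0
```

Run:
```python
from h import *
im=capture("side")[:,:,::-1];cv2.imwrite("pics/f.png",cv2.resize(im[140:330,200:420],None,fx=3,fy=3,interpolation=1))
```

```text
(no output)
```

View pics/f.png

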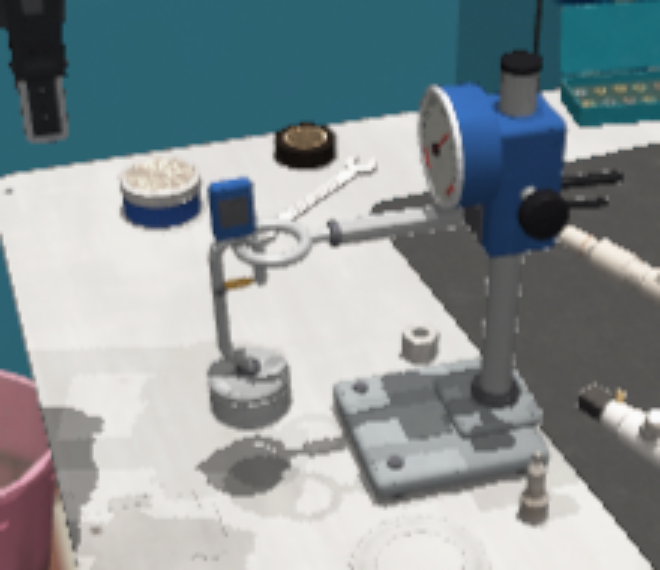

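The weight hangs on the ring at crop (245,250) with the gate shut at (238,284). The gripper is clear, and the tin (160,190), nut (420,343) and nozzle (535,490) look undisturbed.

```bash
python3 -c "
from plant import ctrl
print(ctrl.job_done())"
```

```text
the job is handed in; nothing more can be done
None
```

The job is handed in: the reference weight hangs freely on the balance ring with the gate shut, after a pull of about 6 N held for 0.8 s; ring loads, from wrist readings between moves, stayed near 7 N or less, and the tin, nozzle and nut look undisturbed.

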